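# Tighten the jeweller's mould press with its ratchet

## Task

Two small ratchet presses stand on the jeweller's bench. On the one that holds the blue mould, first flip the small orange direction lever on top of the ratchet head fully over towards the green dot, then swing its ratchet handle clockwise (seen from above) all the way to its stop so that the screw turns down onto the mould. Do not touch the empty press.

Things in the scene. Friction and masses are not known exactly. Their poses are not given: they have to be found in the camera images.
- press: Fixed press holding a blue rubber mould in an aluminium frame (128 x 82 x 22 mm, jutting out below the crosshead). Origin under the 130 x 150 mm base, on the vertical screw axis, z up. Crosshead 44 x 146 mm, top z 105 (column nuts 111). Round steel ratchet head, radius 36, z 109 to 131 mm, with handle and orange lever, all turning about the screw axis; green and red dots on its top mark the lever's ends.
- press_grip (a point): Centre of the upright red grip at the end of the loaded press's ratchet handle: cylinder 24 mm across, 52 mm tall (z 126 to 178 mm), its axis 130 mm from the screw axis. The handle's bar, 16 mm wide, z 114 to 126 mm, joins it to the head.
- press_fin (a point): Centre of the orange direction lever's upright fin on the loaded press: 10 mm thick across its swing, 27 to 45 mm from the screw axis, rising 30 mm above the head's top (to z 161.5 mm), on the side away from the handle. It swings round the screw axis.
- press_handle (a joint): Turn of that ratchet handle, rad, 0 to 1.4 (end stops), growing clockwise from above. In the press frame the bar points at angle pi + 0.7 - value (counterclockwise from x). Friction 0.25 N m alone, 0.65 N m when driving the screw; stays where left. The first 0.25 rad or so is free play before the screw follows.
- press_pawl (a joint): Orange lever, rad relative to the handle: 0 red dot (loosen), 0.9 green dot (tighten), growing counterclockwise from above. In the press frame the fin points at angle 0.25 - press_handle + value. About 1 N at the fin moves it; stays where left. Only at the green dot does a clockwise handle swing turn the screw; at the red dot the handle swings idly.
- press_screw (a joint): Turn of that press's vertical screw, rad, growing clockwise from above (tightening), 0 at the start; it lowers the plate 3 mm per rad. Turned only by the ratchet; about 1.15 when the handle has been swung to its stop.
- spare: The empty press: same build and sizes, with its own red-gripped handle and orange lever in any position, but nothing under its plate. Origin under its base on its screw axis. Must not be touched.
Not all that is in view belongs to the job. Leave any pink or turquoise look-alike of the press alone.

How it is judged:
On the way:
1. the orange lever of the loaded press is over to the green dot (0.7 rad or more) before the handle has been swung (handle under 0.45 rad, screw not yet turned) (value of joint press_pawl above 0.7 rad and value of joint press_handle below 0.45 rad and value of joint press_screw below 0.3 rad), for 0.1 s.
At the end, for the whole second after the job is handed in: The loaded press's handle rests at its clockwise stop (within 0.18 rad, 10 degrees), its screw has turned at least 0.9 rad with it, and the orange lever is still at the green dot (0.7 rad or more) (value of joint press_screw above 0.9 rad and value of joint press_handle above 1.22 rad and value of joint press_pawl above 0.7 rad and velocity of joint press_handle below 0.05 rad/s); the robot touches nothing.
It fails at once if the empty press is touched (contact force between the arm and spare above 0.5 N).
It fails at once if the empty press is touched by the fingers (contact force between the fingers and spare above 0.5 N).
It also fails if it takes over 51 s, if anything falls off the work surface, if the arm or the gripper's body presses on something with over 40 N, if the wrist force passes 120 N, or if a joint passes its speed limit or range.

## Robot

A 7-joint arm with a two-finger parallel gripper is mounted at the origin on the work surface. World frame = base frame: x ahead of the robot, y to its left, z up, the work surface at z = 0. Lengths are in m, angles in rad, forces in N, time in s.
With the tool pointing down it reaches from about 0.4 to 0.85 m from the base axis. Payload 4.5 kg.
Tool frame: the origin (TCP) lies on the centre line of the jaws, within the pads' length; the fingertips stand 14 mm ahead of it and the grasp point (between the pads) lies 5 mm behind it; y points along the fingers, z is the direction in which the jaws open and shut, and the axes are right-handed (so a half turn about y gives the same grasp; the last joint's range is limited). The gripper opens to 88 mm and grips with 3 to 60 N. Pads are 18 mm wide; open, the fingers measure 123 mm over their backs; the gripper's body (75 mm by 187 mm) begins 45 mm behind the grasp point.
Start: joints at [-1.246, 0.689, -0.195, 1.565, 0.157, 0.902, -0.215], TCP at [0.179, 0.599, 0.253] pointing down, gripper open.
Joint ranges: [-3.01, 3.01], [-0.46, 2.08], [-1.47, 1.51], [0.13, 2.56], [-1, 4.14], [0.04, 2.09], [-2.66, 2.66]. Speed limits (rad/s): [2.57, 2.57, 3.14, 3.14, 3.14, 3.14, 3.14].

## Interface

Orientations are given as a unit quaternion [x, y, z, w].
In Python, from plant import get_state, imaging, job gives the robot as it stands.
- The arm moves only by the tool send_rows, never from a script. Its argument "motion" is a list that holds one entry, the list of rows, each a list of 7 numbers: the turn, a rotation vector about the tool's x, y, z scaled (see below), then the shift along the tool's x, y, z scaled (see below), then the gripper's target within -1 to 1 (shut at 1, half-way at 0, fully open at -1). In form: [[[rx, ry, rz, tx, ty, tz, gripper], ...]]. A call has exactly 5 rows; each row shifts and turns the commanded pose from where the row before left it, along the tool's axes as they then stand; what a row does not reach is not made up. The controller multiplies each number of a shift by 0.02 m and each number of a turn by 0.08 rad. A row lasts 1/12 s, in which the tool goes at most 41.7 mm and 7.16 degrees, less where a joint would pass 70% of its speed; a pose out of reach is approached as far as the arm can. A call with a number of a shift or a turn outside -1 to 1 is refused whole. A call with a gripper value outside its range is refused whole. The fingers move at their own pace and stop on an object; "force" is the grip in N (left out, the last holds). Time passes only in rows, so rows that do not move let the fingers close, or fill a call up. It gives the time, the measured TCP pose, the force and the opening at its end, in the units of the state.
- get_state(): the state, without advancing time (a new reading comes with each control period).
- imaging.snapshot(name): name is "scene" or "top" or "wrist"; returns a dict with "img" (420x560x3 uint8, red, green, blue), "camera_matrix" (3x3 intrinsics, pixels), "dist_coeffs" ([k1, k2, p1, p2, k3] as OpenCV has them; the pictures are not rectified), "R" (3x3) and "t" (3): a world point X has camera coordinates R X + t; the wrist camera has in their place "hand_eye" (4x4, takes a point from camera to tool coordinates, whose origin is the TCP and whose axes are the tool frame's). Camera axes: x right, y down, z forward; pixel columns grow to the right and rows downward; lengths in m; the calibration is good to about 2 mm. A picture is of the moment at which its call begins: read the wrist's pose just before it. There is no depth.
- job.finish_job(): hands the job in, once; it reports no verdict.
The state is a dict: "clock": time; "q": joint angles; "qd": joint speeds; "joint_torque": joint torques, N m; "tool_pos": TCP position; "eef_rot": TCP orientation; "contact_force": force on the tool from outside, world axes, zero at the start; "moment": the same for the moment, N m; "opening": opening from 0.0 (shut) to 1.0 (fully open).
Only numpy, scipy, OpenCV 4.12 (cv2) and the standard library are available. Lean on these libraries where they do the work, as an engineer would, in place of code of your own. Each camera call takes 0.05 s, during which the arm holds its last target.

## Working session

There is one attempt and no reset: what is moved stays moved. The work goes in short steps, Python scripts to look and compute and a tool call to move; the robot and the scene stay as the last step left them, time stands still between calls to the robot, and variables do not carry over. Pictures are saved under pics/ and viewed, and the job is handed in when it is done.

Besides the shell and the picture viewer there is one more tool, called after "Call:" in YAML: its name, and indented under it one key for each argument. send_rows: Moves the arm, as the interface text tells. Its arguments: {"type":"object","properties":{"motion":{"type":"array"},"force":{"type":"number"}},"required":["motion"]}

```bash
mkdir -p pics; ls
python3 - <<'E'
from plant import get_state, imaging, job
import cv2
s=get_state(); print(s)
for n in ["scene","top","wrist"]:
    d=imaging.snapshot(n); cv2.imwrite(f"pics/{n}0.png",d["img"][:,:,::-1])
    print(n,{k:v for k,v in d.items() if k!="img"})
    import pickle; pickle.dump((s,d),open(f"{n}0.pkl","wb"))
E
```

```text
pics
{'clock': 0.0, 'q': array([-1.24617232,  0.68994977, -0.1945154 ,  1.56635415,  0.15732964,
        0.90248249, -0.21509514]), 'qd': array([ 1.13557233e-03, -8.76246668e-04,  2.61719422e-04,  1.82591837e-04,
       -9.62844934e-05, -1.48415933e-03, -4.20936271e-04]), 'joint_torque': array([ 4.20690312e-04, -5.27565837e+01, -1.26712661e+00, -1.53427666e+01,
       -5.27697417e-02,  6.49065987e-03,  1.58971320e-04]), 'tool_pos': array([0.17909176, 0.59816039, 0.2519287 ]), 'eef_rot': array([ 0.70028446, -0.10245906,  0.10238359, -0.6990146 ]), 'contact_force': array([ 0.49891743,  0.52242021, -0.1745671 ]), 'moment': array([-0.02949949,  0.01464106, -0.02589971]), 'opening': 0.9976509373988504}
scene {'camera_matrix': array([[406.40447212,   0.        , 276.59130037],
       [  0.        , 406.40447212, 214.07872691],
       [  0.        ,   0.        ,   1.        ]]), 'dist_coeffs': array([-0.00390411,  0.        ,  0.        ,  0.        ,  0.        ]), 'R': array([[ 0.85233749,  0.52283465,  0.01283453],
       [ 0.36486087, -0.57686463, -0.73082402],
       [-0.37469634,  0.
[... 465 characters left out ...]
02586833, -0.99549273]]), 't': array([-0.02643984,  0.46440018,  1.33495118])}
wrist {'camera_matrix': array([[378.61776948,   0.        , 274.43525191],
       [  0.        , 378.61776948, 204.43257681],
       [  0.        ,   0.        ,   1.        ]]), 'dist_coeffs': array([-0.07555467,  0.        ,  0.        ,  0.        ,  0.        ]), 'hand_eye': array([[-1.25548766e-03,  9.55629606e-01,  2.94568294e-01,
        -7.61180992e-02],
       [ 7.40396131e-04, -2.94567557e-01,  9.55630371e-01,
        -1.32057580e-01],
       [ 9.99998938e-01,  1.41787937e-03, -3.37718530e-04,
         1.51734573e-03],
       [ 0.00000000e+00,  0.00000000e+00,  0.00000000e+00,
         1.00000000e+00]])}
```

View pics/scene0.png

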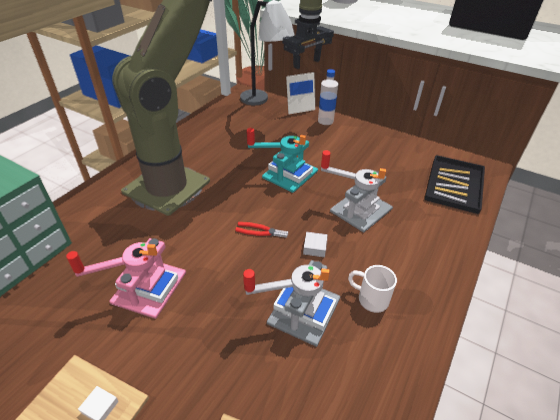

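View pics/top0.png

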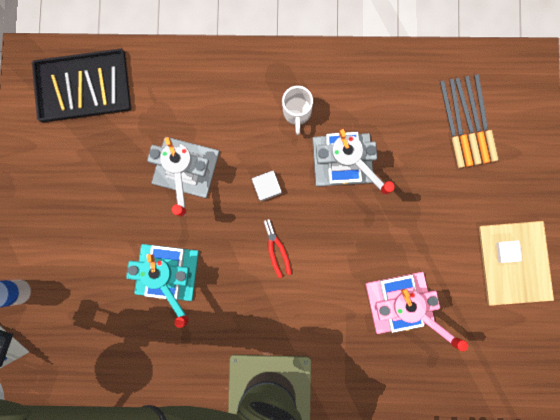

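View pics/wrist0.png

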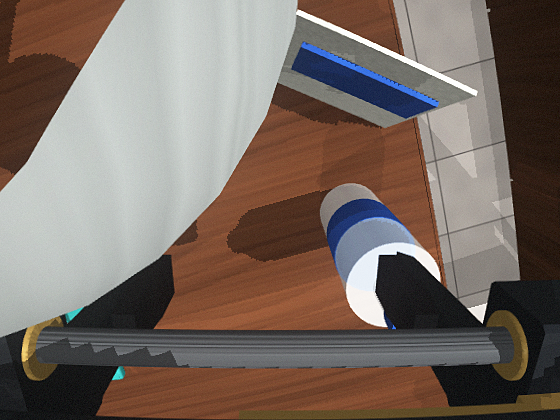

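Candidates: the grey press at top (347,150), which has blue under its plate; the grey press at (175,157), with nothing under its plate; and the turquoise (155,272) and pink (410,307) look-alikes. The grey one at (347,150) fits the description. I'll confirm it in an enlarged crop.

Run:
```python
import cv2,numpy as np
t=cv2.imread("pics/top0.png")[110:210,295:415]; s=cv2.imread("pics/scene0.png")[255:345,235:345]
t=cv2.resize(t,(480,400),interpolation=cv2.INTER_CUBIC); s=cv2.resize(s,(320,262),interpolation=cv2.INTER_CUBIC)
o=np.zeros((400,800,3),np.uint8);o[:,:480]=t;o[:262,480:]=s;cv2.imwrite("pics/crop1.png",o)
```

```text
(no output)
```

View pics/crop1.png

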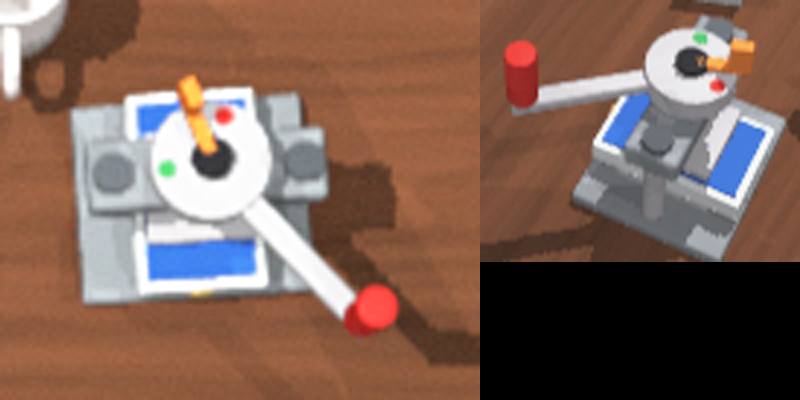

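The crop confirms it: blue mould under the plate, disc centre near top (348,150), grip top (389,187), green dot (337,152), red dot (351,139) and fin (342,133).

```bash
cat > h.py <<'E'
import cv2,numpy as np
def ray(d,px):
    u=cv2.undistortPoints(np.array([[px]],float),d["camera_matrix"],d["dist_coeffs"])[0,0]
    v=d["R"].T@np.array([u[0],u[1],1]); return -d["R"].T@d["t"], v
def onz(d,px,z):
    c,v=ray(d,px); return c+v*(z-c[2])/v[2]
def proj(d,X):
    return cv2.projectPoints(np.array([X],float),cv2.Rodrigues(d["R"])[0],d["t"],d["camera_matrix"],d["dist_coeffs"])[0].ravel()
def cent(img,roi,f):
    x0,y0,x1,y1=roi; c=img[y0:y1,x0:x1]; hsv=cv2.cvtColor(c,cv2.COLOR_RGB2HSV).astype(int)
    m=f(hsv[...,0],hsv[...,1],hsv[...,2]); ys,xs=np.nonzero(m); return m,np.array([xs.mean()+x0,ys.mean()+y0]),m.sum()
E
python3 - <<'E'
import pickle,numpy as np,cv2
from h import *
_,d=pickle.load(open("top0.pkl","rb")); im=d["img"]
roi=(325,120,375,175)
# white disc
m,c,n=cent(im,(325,130,366,172),lambda h,s,v:(v>175)&(s<45))
m8=m.astype(np.uint8)
cs,_=cv2.findContours(m8,cv2.RETR_EXTERNAL,cv2.CHAIN_APPROX_NONE)
k=max(cs,key=cv2.contourArea); print("disc",cv2.minEnclosingCircle(k),c,n)
g=cent(im,roi,lambda h,s,v:(h>45)&(h<85)&(s>90)&(v>100)); print("green",g[1:],onz(d,g[1],.131))
r=cent(im,roi,lambda h,s,v:((h<6)|(h>172))&(s>150)&(v>130)); print("red",r[1:],onz(d,r[1],.131))
f=cent(im,roi,lambda h,s,v:(h>9)&(h<24)&(s>150)&(v>150)); print("or",f[1:])
f=cent(im,(325,120,375,137),lambda h,s,v:(h>9)&(h<24)&(s>150)&(v>200)); print("fintop?",f[1:],onz(d,f[1],.1615))
gr=cent(im,(375,170,410,200),lambda h,s,v:((h<6)|(h>172))&(s>150)&(v>200)); print("grip top",gr[1:],onz(d,gr[1],.178))
print(onz(d,(348,149.5),.131))
_,s=pickle.load(open("scene0.pkl","rb"))
gs=cent(s["img"],(235,262,262,300),lambda h,s,v:((h<6)|(h>172))&(s>150)&(v>60)); print(gs[1:])
p=onz(d,gr[1],.178);p[2]=.152;print(proj(s,p))
for roi in [(330,120,360,155)]:
    o=cv2.resize(im[110:175,315:375],(720,780)[:2],interpolation=cv2.INTER_NEAREST)
    cv2.imwrite("pics/crop2.png",cv2.resize(im[120:175,320:375],(590,590),interpolation=cv2.INTER_NEAREST)[:,:,::-1])
E
```

```text
disc ((20.0, 23.027027130126953), 26.88927459716797) [344.96641075 152.87332054] 1042
green (array([336.41666667, 151.75      ]), np.int64(12)) [ 0.60375023 -0.15342931  0.131     ]
red (array([350.44444444, 138.66666667]), np.int64(9)) [ 0.6359425 -0.1864867  0.131    ]
or (array([344.35955056, 136.37078652]), np.int64(89))
fintop? (array([342.13888889, 132.66666667]), np.int64(36)) [ 0.64264211 -0.1637751   0.1615    ]
grip top (array([388.57471264, 186.35632184]), np.int64(87)) [ 0.51572189 -0.26868855  0.178     ]
[ 0.60960394 -0.18089871  0.131     ]
(array([248.71784232, 279.59751037]), np.int64(241))
[248.37905555 280.08165899]
```

View pics/crop2.png

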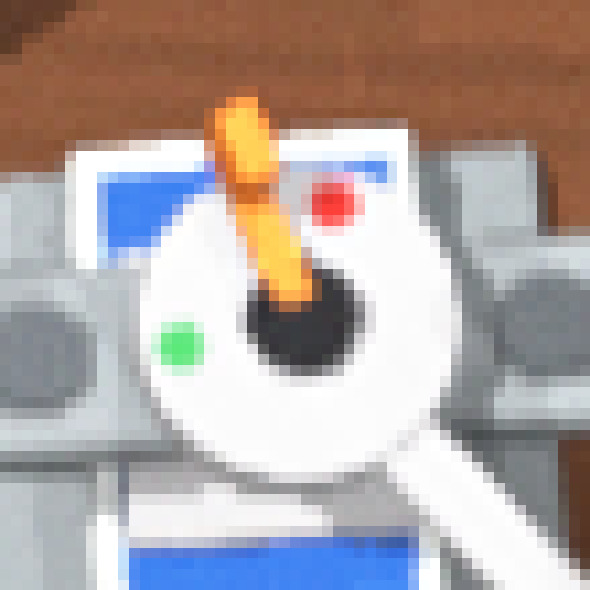

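```bash
cat >> h.py <<'E'
from scipy.spatial.transform import Rotation as Ro
def info(target=None,ang=None):
    from plant import get_state
    s=get_state(); R=Ro.from_quat(s["eef_rot"]).as_matrix()
    zang=np.degrees(np.arctan2(R[1,2],R[0,2])); xang=np.degrees(np.arctan2(R[1,0],R[0,0]))
    print("t",round(s["clock"],2),"pos",s["tool_pos"].round(4),"zang %.1f xang %.1f"%(zang,xang),"ydown",R[:,1].round(3),"F",s["contact_force"].round(1),"open",round(s["opening"],3),"q",s["q"].round(2))
    if target is not None:
        dl=np.array(target)-s["tool_pos"]; print("  tool shift units",(R.T@dl/0.02).round(2), "mm",(dl*1000).round(1))
    if ang is not None: # ry turn so that z axis points at ang; 
        # +ry about tool y (down) = clockwise from above
        da=(zang-ang+180)%360-180; print("  ry units total",round(np.radians(da)/0.08,2))
    return s,R
E
python3 -c "
from h import *
info((.643,-.164,.253),117);info((.643,-.164,.253),-63)"
```

```text
t 0.15 pos [0.1791 0.5983 0.2521] zang 73.3 xang -16.7 ydown [-0.    -0.001 -1.   ] F [-0.7 -0.2  0.2] open 1.001 q [-1.25  0.69 -0.19  1.57  0.16  0.9  -0.22]
  tool shift units [ 33.15  -0.   -29.87] mm [ 463.9 -762.3    0.9]
  ry units total -9.52
t 0.15 pos [0.1791 0.5983 0.2521] zang 73.3 xang -16.7 ydown [-0.    -0.001 -1.   ] F [-0.7 -0.2  0.2] open 1.001 q [-1.25  0.69 -0.19  1.57  0.16  0.9  -0.22]
  tool shift units [ 33.15  -0.   -29.87] mm [ 463.9 -762.3    0.9]
  ry units total 29.75
```

Call:
send_rows:
  motion:
    - [[0,0,0,1,0,-0.9,-1],[0,0,0,1,0,-0.9,-1],[0,0,0,1,0,-0.9,-1],[0,0,0,1,0,-0.9,0],[0,0,0,1,0,-0.9,0]]

```text
clock: 0.57
tool_pos: [0.2496, 0.4826, 0.2525]
eef_rot: [0.7, -0.102, 0.102, -0.699]
contact_force: [0.7, 0.5, 1.2]
opening: 0.87
```

Call:
send_rows:
  motion:
    - [[0,0,0,1,0,-0.9,0],[0,0,0,1,0,-0.9,0],[0,0,0,1,0,-0.9,0],[0,0,0,1,0,-0.9,0],[0,0,0,1,0,-0.9,0]]

```text
clock: 0.98
tool_pos: [0.3196, 0.3677, 0.2526]
eef_rot: [0.7, -0.102, 0.102, -0.7]
contact_force: [0.6, 0.7, 0.1]
opening: 0.506
```

Call:
send_rows:
  motion:
    - [[0,0,0,1,0,-0.9,0],[0,0,0,1,0,-0.9,0],[0,0,0,1,0,-0.9,0],[0,0,0,1,0,-0.9,0],[0,0,0,1,0,-0.9,0]]

```text
clock: 1.4
tool_pos: [0.3896, 0.2528, 0.2527]
eef_rot: [0.7, -0.102, 0.102, -0.7]
contact_force: [0.5, 0.5, -0.6]
opening: 0.499
```

Call:
send_rows:
  motion:
    - [[0,0,0,1,0,-0.9,0],[0,0,0,1,0,-0.9,0],[0,0,0,1,0,-0.9,0],[0,0,0,1,0,-0.9,0],[0,0,0,1,0,-0.9,0]]

```text
clock: 1.82
tool_pos: [0.4596, 0.1379, 0.2526]
eef_rot: [0.7, -0.103, 0.102, -0.7]
contact_force: [0.1, 0.1, -0.6]
opening: 0.497
```

```bash
python3 -c "
from h import *
info((.643,-.164,.253),-63)"
```

```text
t 1.82 pos [0.4596 0.1379 0.2526] zang 73.3 xang -16.7 ydown [-0. -0. -1.] F [ 0.1  0.1 -0.6] open 0.497 q [-0.21  0.51 -0.26  1.99  0.21  0.67  0.67]
  tool shift units [ 13.11  -0.02 -11.83] mm [ 183.4 -301.9    0.4]
  ry units total 29.74
```

Call:
send_rows:
  motion:
    - [[0,0,0,1,0,-0.9,0],[0,0,0,1,0,-0.9,0],[0,0,0,1,0,-0.9,0],[0,0,0,1,0,-0.9,0],[0,0,0,1,0,-0.9,0]]

```text
clock: 2.23
tool_pos: [0.5295, 0.023, 0.2525]
eef_rot: [0.7, -0.103, 0.102, -0.7]
contact_force: [1.8, 0.1, 0.8]
opening: 0.498
```

Call:
send_rows:
  motion:
    - [[0,0,0,1,0,-0.9,0],[0,0,0,1,0,-0.9,0],[0,0,0,1,0,-0.9,0],[0,0,0,1,0,-0.9,0],[0,0,0,1,0,-0.9,0]]

```text
clock: 2.65
tool_pos: [0.5995, -0.0919, 0.2524]
eef_rot: [-0.7, 0.103, -0.102, 0.7]
contact_force: [0.2, 0.7, -0.3]
opening: 0.496
```

Call:
send_rows:
  motion:
    - [[0,1,0,0,0,0,0],[0,1,0,0,0,0,0],[0,1,0,0,0,0,0],[0,1,0,0,0,0,0],[0,1,0,0,0,0,0]]

```text
clock: 3.07
tool_pos: [0.5989, -0.0906, 0.2523]
eef_rot: [0.665, -0.241, 0.24, -0.665]
contact_force: [0.7, -0.7, -0.2]
opening: 0.502
```

```bash
python3 -c "
from h import *
info((.643,-.164,.253),-63)"
```

```text
t 3.07 pos [ 0.5989 -0.0906  0.2523] zang 50.2 xang -39.8 ydown [-0.001  0.    -1.   ] F [ 0.7 -0.7 -0.2] open 0.502 q [ 0.17  0.66 -0.17  1.63  0.13  0.86  0.83]
  tool shift units [ 4.04 -0.04 -1.41] mm [ 44.1 -73.4   0.7]
  ry units total 24.69
```

Sign confirmed (+ry turns clockwise).

Call:
send_rows:
  motion:
    - [[0,1,0,0,0,0,0],[0,1,0,0,0,0,0],[0,1,0,0,0,0,0],[0,1,0,0,0,0,0],[0,1,0,0,0,0,0]]

```text
clock: 3.48
tool_pos: [0.5989, -0.0905, 0.2524]
eef_rot: [0.604, -0.368, 0.368, -0.604]
contact_force: [0.3, -0.5, -0.1]
opening: 0.499
```

Call:
send_rows:
  motion:
    - [[0,1,0,0,0,0,0],[0,1,0,0,0,0,0],[0,1,0,0,0,0,0],[0,1,0,0,0,0,0],[0,1,0,0,0,0,0]]

```text
clock: 3.9
tool_pos: [0.5989, -0.0904, 0.2524]
eef_rot: [0.519, -0.481, 0.48, -0.519]
contact_force: [0.6, 0.6, 0.4]
opening: 0.5
```

Call:
send_rows:
  motion:
    - [[0,1,0,0,0,0,0],[0,1,0,0,0,0,0],[0,1,0,0,0,0,0],[0,1,0,0,0,0,0],[0,1,0,0,0,0,0]]

```text
clock: 4.32
tool_pos: [0.599, -0.0904, 0.2524]
eef_rot: [-0.413, 0.574, -0.574, 0.413]
contact_force: [0.1, 0.3, -0.0]
opening: 0.501
```

Call:
send_rows:
  motion:
    - [[0,1,0,0,0,0,0],[0,1,0,0,0,0,0],[0,1,0,0,0,0,0],[0,1,0,0,0,0,0],[0,1,0,0,0,0,0]]

```text
clock: 4.73
tool_pos: [0.5989, -0.0903, 0.2524]
eef_rot: [-0.291, 0.645, -0.644, 0.29]
contact_force: [-0.1, -0.2, 0.2]
opening: 0.499
```

Call:
send_rows:
  motion:
    - [[0,1,0,0,0,0,0],[0,1,0,0,0,0,0],[0,1,0,0,0,0,0],[0,1,0,0,0,0,0],[0,0.7,0,0,0,0,0]]

```text
clock: 5.15
tool_pos: [0.599, -0.0903, 0.2523]
eef_rot: [-0.165, 0.688, -0.687, 0.165]
contact_force: [-0.3, -0.3, -0.4]
opening: 0.502
```

```bash
python3 -c "
from h import *
info((.643,-.164,.253),-63)"
```

```text
t 5.15 pos [ 0.599  -0.0903  0.2523] zang -63.0 xang -153.0 ydown [-0.001  0.    -1.   ] F [-0.3 -0.3 -0.4] open 0.502 q [-0.16  0.7   0.42  1.65 -0.35  0.87 -0.7 ]
  tool shift units [-0.29 -0.04  4.28] mm [ 44.  -73.7   0.7]
  ry units total 0.0
```

Call:
send_rows:
  motion:
    - [[0,0,0,-0.1,0,1,0],[0,0,0,-0.1,0,1,0],[0,0,0,-0.1,0,1,0],[0,0,0,0,0,1,0],[0,0,0,0,0,0.3,0]]

```text
clock: 5.57
tool_pos: [0.6442, -0.1677, 0.2524]
eef_rot: [0.165, -0.687, 0.688, -0.165]
contact_force: [-0.8, -0.2, -0.1]
opening: 0.499
```

```bash
cat > w.py <<'E'
import sys,pickle
from h import *
from plant import imaging
n=sys.argv[1]; name=sys.argv[2]
s,R=info((.643,-.164,.154),-63)
d=imaging.snapshot(name)
if name=="wrist":
    T=np.eye(4);T[:3,:3]=R;T[:3,3]=s["tool_pos"]; M=np.linalg.inv(T@d["hand_eye"]); d["R"]=M[:3,:3];d["t"]=M[:3,3]
pickle.dump((s,d),open(f"{n}.pkl","wb")); cv2.imwrite(f"pics/{n}.png",d["img"][:,:,::-1])
E
python3 w.py w1 wrist
```

```text
t 5.57 pos [ 0.6442 -0.1677  0.2524] zang -63.0 xang -153.0 ydown [ 0.    -0.002 -1.   ] F [-0.8 -0.2 -0.1] open 0.499 q [-0.02  0.78  0.41  1.45 -0.34  0.98 -0.62]
  tool shift units [-0.03  4.92 -0.2 ] mm [ -1.2   3.7 -98.4]
  ry units total 0.01
```

View pics/w1.png

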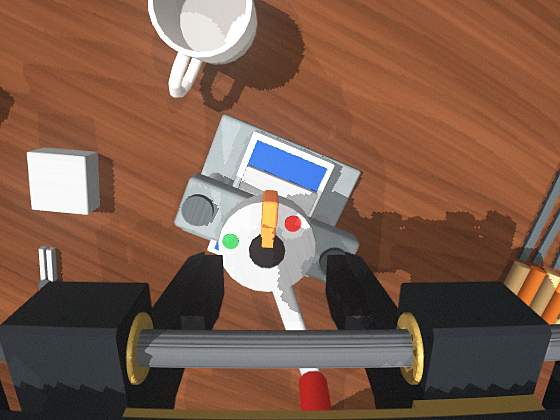

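The wrist view shows the loaded press below with the blue mould, fin near (270,205), green dot (230,241), red dot (292,223), and disc centre about (268,246).

Run:
```python
import pickle
from h import *
s,d=pickle.load(open("w1.pkl","rb"));im=d["img"];roi=(215,190,320,290)
g=cent(im,roi,lambda h,s,v:(h>45)&(h<85)&(s>90)&(v>100))[1]; r=cent(im,roi,lambda h,s,v:((h<6)|(h>172))&(s>150)&(v>130))[1]
print(g,r,onz(d,g,.131),onz(d,r,.131),onz(d,(268,246),.131))
for p in [(270,196),(269,222),(269,248)]: print(p,onz(d,p,.1615),onz(d,p,.138))
cv2.imwrite("pics/c3.png",cv2.resize(im[180:290,210:325],(690,600) if 0 else (627,600),interpolation=cv2.INTER_CUBIC)[:,:,::-1])
for z in (.131,.1615): print(proj(d,(.6105+.036*np.cos(.47),-.18+.036*np.sin(.47),z)))
```

```text
[230.11055276 240.91959799] [292.3627451  223.27941176] [ 0.60391577 -0.15173518  0.131     ] [ 0.63639942 -0.18546041  0.131     ] [ 0.61284744 -0.17793083  0.131     ]
(270, 196) [ 0.65504941 -0.15842498  0.1615    ] [ 0.64897094 -0.16128906  0.138     ]
(269, 222) [ 0.63968955 -0.16552122  0.1615    ] [ 0.63199159 -0.16913351  0.138     ]
(269, 248) [ 0.62391776 -0.17350957  0.1615    ] [ 0.61455687 -0.17796412  0.138     ]
[269.02715773 202.55882155]
[268.49502373 216.83234045]
```

View pics/c3.png

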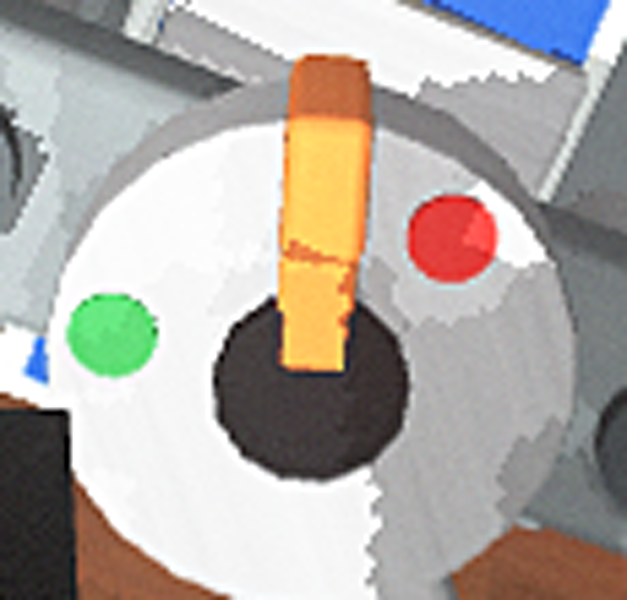

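Call:
send_rows:
  motion:
    - [[0,0,0,0,1,-0.2,0],[0,0,0,0,1,0,0],[0,0,0,0,1,0,0],[0,0,0,0,1,0,0],[0,0,0,0,0.8,0,0]]

```text
clock: 6.03
tool_pos: [0.6409, -0.1586, 0.155]
eef_rot: [-0.167, 0.688, -0.686, 0.166]
contact_force: [-1.0, 0.4, 0.4]
opening: 0.501
```

```bash
python3 w.py s1 scene; python3 -c "
import cv2;i=cv2.imread('pics/s1.png');cv2.imwrite('pics/s1c.png',cv2.resize(i[200:350,200:400],(800,600),interpolation=cv2.INTER_CUBIC))"
```

```text
t 6.03 pos [ 0.6409 -0.1586  0.155 ] zang -62.7 xang -152.7 ydown [-0.002  0.002 -1.   ] F [-1.   0.4  0.4] open 0.501 q [-0.01  0.88  0.35  1.55 -0.39  0.78 -0.59]
  tool shift units [0.03 0.05 0.29] mm [ 2.1 -5.4 -1. ]
  ry units total 0.06
```

View pics/s1c.png

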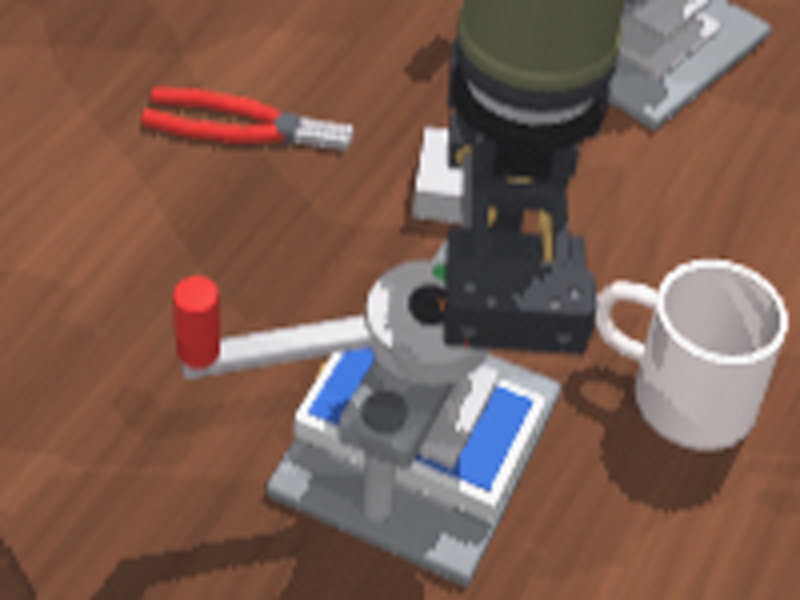

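Call:
send_rows:
  motion:
    - [[0,0,0,0,0,-0.3,0],[0,0,0,0,0,-0.25,0],[0,0,0,0,0,0,0],[0,-0.9,0,0.07,0,-0.14,0],[0,-0.9,0,0.07,0,-0.14,0]]

```text
clock: 6.5
tool_pos: [0.6331, -0.1473, 0.1583]
eef_rot: [0.216, -0.672, 0.674, -0.218]
contact_force: [1.7, -0.5, 0.4]
opening: 0.5
```

Call:
send_rows:
  motion:
    - [[0,-0.9,0,0.07,0,-0.14,0],[0,-0.9,0,0.07,0,-0.14,0],[0,-0.9,0,0.07,0,-0.14,0],[0,-0.9,0,0.07,0,-0.14,0],[0,0,0,0,0,0,0]]

```text
clock: 6.92
tool_pos: [0.621, -0.1426, 0.1585]
eef_rot: [0.309, -0.635, 0.636, -0.311]
contact_force: [-0.3, 0.5, 0.6]
opening: 0.497
```

```bash
python3 -c "
from h import *
info((.6066,-.140,.154),-19)"
```

```text
t 6.92 pos [ 0.621  -0.1426  0.1585] zang -37.9 xang -127.9 ydown [ 0.003  0.    -1.   ] F [-0.3  0.5  0.6] open 0.497 q [ 0.03  0.83  0.23  1.63 -0.26  0.71 -0.27]
  tool shift units [ 0.34  0.22 -0.65] mm [-14.4   2.6  -4.5]
  ry units total -4.13
```

Call:
send_rows:
  motion:
    - [[0,-0.9,0,0.07,0.1,-0.14,0],[0,-0.9,0,0.07,0.1,-0.14,0],[0,-0.9,0,0.07,0,-0.14,0],[0,-0.9,0,0.07,0,-0.14,0],[0,-0.5,0,0.06,0,-0.1,0]]

```text
clock: 7.33
tool_pos: [0.6065, -0.1417, 0.1539]
eef_rot: [0.409, -0.576, 0.577, -0.411]
contact_force: [0.7, 0.8, -0.4]
opening: 0.501
```

Call:
send_rows:
  motion:
    - [[0,0,0,0,0,0,0],[0,0,0,0,0,-0.05,0],[0,0,0,0,0,-0.05,0],[0,0,0,0,0,0,0],[0,0,0,0,0,0,0]]

```text
clock: 7.75
tool_pos: [0.6056, -0.1419, 0.1536]
eef_rot: [0.408, -0.575, 0.578, -0.41]
contact_force: [4.7, -1.3, 1.2]
opening: 0.498
```

```bash
python3 -c "
from h import *
info((.6066,-.140,.154),-19)"
```

```text
t 7.75 pos [ 0.6056 -0.1419  0.1536] zang -19.3 xang -109.3 ydown [ 0.005 -0.001 -1.   ] F [ 4.7 -1.3  1.2] open 0.498 q [ 0.08  0.81  0.14  1.68 -0.16  0.66 -0.03]
  tool shift units [-0.11 -0.02  0.01] mm [1.  1.9 0.4]
  ry units total -0.07
```

Force rose to about 5 N, so the lever is at its stop. I'll back off, lift and look.

Call:
send_rows:
  motion:
    - [[0,0,0,0,0,0.5,0],[0,0,0,0,-1,0.3,0],[0,0,0,0,-1,0,0],[0,0,0,0,-1,0,0],[0,0,0,0,-1,0,0]]

```text
clock: 8.17
tool_pos: [0.6169, -0.1463, 0.2327]
eef_rot: [-0.41, 0.578, -0.575, 0.408]
contact_force: [0.7, -0.7, -0.2]
opening: 0.501
```

```bash
python3 w.py w2 wrist
```

```text
t 8.17 pos [ 0.6169 -0.1463  0.2327] zang -19.3 xang -109.3 ydown [-0.005  0.001 -1.   ] F [ 0.7 -0.7 -0.2] open 0.501 q [ 0.07  0.73  0.16  1.56 -0.14  0.86 -0.05]
  tool shift units [0.4  3.93 1.54] mm [ 26.1 -17.7 -78.7]
  ry units total 9.53
```

View pics/w2.png

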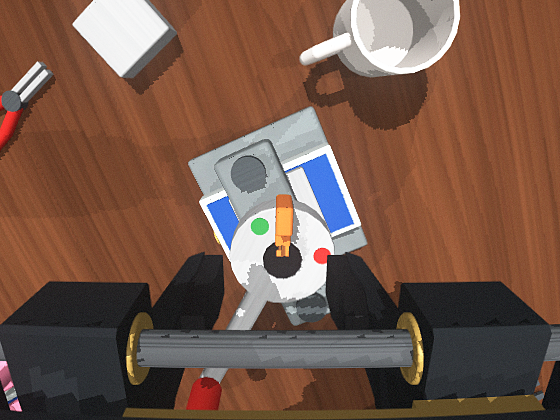

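Run:
```python
import pickle
from h import *
s,d=pickle.load(open("w2.pkl","rb"));im=d["img"];roi=(230,190,345,290)
g=cent(im,roi,lambda h,s,v:(h>45)&(h<85)&(s>90)&(v>100))[1]; r=cent(im,roi,lambda h,s,v:((h<6)|(h>172))&(s>150)&(v>130))[1]
G=onz(d,g,.131);Rr=onz(d,r,.131);C=onz(d,(282,256),.131);print(g,r,G,Rr,C)
c=np.array([.6115,-.179])
F=onz(d,(285,219),.1615);print(F)
for P in (G,Rr,F):print(np.degrees(np.arctan2(*(P[:2]-c)[::-1])), np.hypot(*(P[:2]-c)))
cv2.imwrite("pics/c4.png",cv2.resize(im[180:310,220:350],(600,600),interpolation=cv2.INTER_CUBIC)[:,:,::-1])
```

```text
[259.48547718 226.03319502] [321.06349206 255.21164021] [ 0.60416061 -0.15182726  0.131     ] [ 0.63629008 -0.18523227  0.131     ] [ 0.61117652 -0.1771118   0.131     ]
[ 0.62443015 -0.14228317  0.1615    ]
105.1149830712695 0.028146481809244592
-14.111800399622304 0.025561480209955093
70.59983934734805 0.03892703806078422
```

View pics/c4.png

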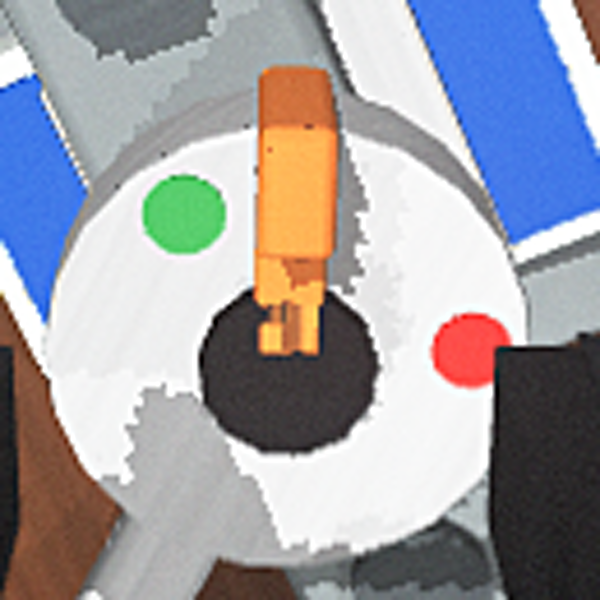

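Lever is at 70.6°, and its green end is expected near 71°. The dots have not moved, so the handle is still at its start. Next I'll go to the grip.

Call:
send_rows:
  motion:
    - [[0,1,0,0,0,0,0],[0,1,0,0,0,0,0],[0,1,0,0,0,0,0],[0,1,0,0,0,0,0],[0,1,0,0,0,0,0]]

```text
clock: 8.63
tool_pos: [0.6171, -0.1461, 0.2318]
eef_rot: [-0.286, 0.648, -0.646, 0.284]
contact_force: [0.2, -0.2, 0.0]
opening: 0.501
```

Call:
send_rows:
  motion:
    - [[0,1,0,0,0,0,0],[0,0,0,0,0,0,0],[0,0,0,0,0,0,0],[0,0,0,0,0,0,0],[0,0,0,0,0,0,0]]

```text
clock: 9.05
tool_pos: [0.6183, -0.1466, 0.2325]
eef_rot: [-0.261, 0.657, -0.657, 0.261]
contact_force: [0.1, 0.7, 0.6]
opening: 0.499
```

```bash
python3 -c "
from h import *
info((.516,-.269,.235),-47)"
```

```text
t 9.05 pos [ 0.6183 -0.1466  0.2325] zang -46.7 xang -136.7 ydown [-0.001  0.    -1.   ] F [0.1 0.7 0.6] open 0.499 q [-0.    0.74  0.3   1.57 -0.27  0.87 -0.42]
  tool shift units [ 7.92 -0.12  0.95] mm [-102.3 -122.4    2.5]
  ry units total 0.07
```

Call:
send_rows:
  motion:
    - [[0,0,0,1,0,0.1,0],[0,0,0,1,0,0.1,0],[0,0,0,1,0,0.1,0],[0,0,0,1,0,0.1,0],[0,0,0,1,0,0.1,0]]

```text
clock: 9.47
tool_pos: [0.5519, -0.2231, 0.2327]
eef_rot: [-0.261, 0.657, -0.657, 0.261]
contact_force: [-0.3, -0.7, 0.6]
opening: 0.501
```

Call:
send_rows:
  motion:
    - [[0,0,0,1,0,0.1,0],[0,0,0,1,0,0.15,0],[0,0,0,0.9,0,0.15,0],[0,0,0,0,0,0,0],[0,0,0,0,0,0,0]]

```text
clock: 9.88
tool_pos: [0.5154, -0.2688, 0.2329]
eef_rot: [-0.26, 0.658, -0.658, 0.26]
contact_force: [0.5, 0.1, -0.1]
opening: 0.498
```

```bash
python3 w.py w3 wrist;  python3 -c "
from h import *
info((.516,-.269,.155),-47)"
```

```text
t 9.88 pos [ 0.5154 -0.2688  0.2329] zang -46.9 xang -136.9 ydown [ 0.  0. -1.] F [ 0.5  0.1 -0.1] open 0.498 q [ 0.24  0.67  0.27  1.74 -0.24  0.77 -0.18]
  tool shift units [-8.23  3.94  0.54] mm [127.6 104.8 -78.9]
  ry units total 3.52
t 9.93 pos [ 0.5164 -0.2674  0.2327] zang -46.7 xang -136.7 ydown [ 0.001  0.001 -1.   ] F [-0.3  1.   0.3] open 0.5 q [ 0.24  0.67  0.27  1.74 -0.25  0.77 -0.18]
  tool shift units [0.07 3.88 0.05] mm [ -0.4  -1.6 -77.7]
  ry units total 0.06
```

View pics/w3.png

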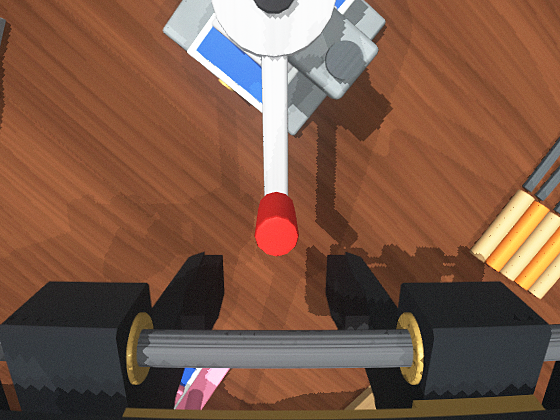

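Grip is centred between the fingers at (276,235). Descending.

Call:
send_rows:
  motion:
    - [[0,0,0,0,1,0,0],[0,0,0,0,1,0,0],[0,0,0,0,1,0,0],[0,0,0,0,0.9,0,0],[0,0,0,0,0,0,0]]

```text
clock: 10.35
tool_pos: [0.5154, -0.2648, 0.1514]
eef_rot: [-0.263, 0.659, -0.655, 0.261]
contact_force: [0.3, 0.4, 0.6]
opening: 0.502
```

Run:
```python
from h import *
s,R=info()
c=np.array([.6112,-.1793]); 
z0=np.arctan2(R[1,2],R[0,2]);p=s["tool_pos"][:2]
for th in (223,209,195,181,167,153,143):
    t=np.radians(th); g=c+.13*np.array([np.cos(t),np.sin(t)]); push=np.array([np.sin(t),-np.cos(t)])
    q=g+.010*push; zd=t+np.pi/2; 
    za=(z0+zd-2*np.pi)/2 if 0 else zd
    x=np.array([np.sin(za),-np.cos(za)]); z=np.array([np.cos(za),np.sin(za)])
    print(th,q.round(4),"zang",round(np.degrees(zd)-360,1),"step(units at that frame) x %.2f z %.2f"%((q-p)@x/.02,(q-p)@z/.02)); p=q
```

```text
t 10.35 pos [ 0.5154 -0.2648  0.1514] zang -46.6 xang -136.6 ydown [-0.005  0.004 -1.   ] F [0.3 0.4 0.6] open 0.502 q [ 0.27  0.78  0.22  1.8  -0.28  0.59 -0.15]
223 [ 0.5093 -0.2606] zang -47.0 step(units at that frame) x 0.08 z -0.36
209 [ 0.4927 -0.2336] zang -61.0 step(units at that frame) x 0.07 z -1.59
195 [ 0.483  -0.2033] zang -75.0 step(units at that frame) x 0.07 z -1.59
181 [ 0.481  -0.1716] zang -89.0 step(units at that frame) x 0.07 z -1.59
167 [ 0.4868 -0.1403] zang -103.0 step(units at that frame) x 0.07 z -1.59
153 [ 0.4999 -0.1114] zang -117.0 step(units at that frame) x 0.07 z -1.59
143 [ 0.5134 -0.0931] zang -127.0 step(units at that frame) x 0.01 z -1.14
```

Call:
send_rows:
  motion:
    - [[0,0,0,0.05,0,-0.35,0],[0,0.8,0,0.02,0,-0.42,0],[0,0.8,0,0.02,0,-0.42,0],[0,0.8,0,0.02,0,-0.42,0],[0,0.8,0,0.02,0,-0.42,0]]

```text
clock: 10.77
tool_pos: [0.4908, -0.238, 0.1565]
eef_rot: [0.172, -0.684, 0.687, -0.176]
contact_force: [3.2, -0.9, 0.3]
opening: 0.501
```

```bash
cat > a.py <<'E'
from h import *
s,R=info()
c=np.array([.6112,-.1793]); p=s["tool_pos"][:2]-c
r=np.hypot(*p); tcpang=np.degrees(np.arctan2(p[1],p[0]))%360
print("r",r.round(4),"handle ang if contact",(tcpang+np.degrees(.010/.13)).round(1),"ideal zang",(tcpang+4.4-270).round(1))
E
python3 a.py
```

```text
t 10.77 pos [ 0.4908 -0.238   0.1565] zang -61.5 xang -151.5 ydown [ 0.006 -0.002 -1.   ] F [ 3.2 -0.9  0.3] open 0.501 q [ 0.2   0.75  0.28  1.92 -0.39  0.53 -0.33]
r 0.1339 handle ang if contact 210.4 ideal zang -59.6
```

Call:
send_rows:
  motion:
    - [[0,0.7,0,-0.03,0,-0.42,0],[0,0.8,0,-0.03,0,-0.42,0],[0,0.8,0,0,0,-0.42,0],[0,0.8,0,0,0,-0.42,0],[0,0.8,0,0,0,-0.42,0]]

```text
clock: 11.18
tool_pos: [0.478, -0.2, 0.1569]
eef_rot: [0.062, -0.702, 0.706, -0.068]
contact_force: [5.7, -4.5, -2.0]
opening: 0.504
```

```bash
python3 a.py
```

```text
t 11.18 pos [ 0.478  -0.2     0.1569] zang -79.4 xang -169.4 ydown [ 0.009 -0.005 -1.   ] F [ 5.7 -4.5 -2. ] open 0.504 q [ 0.09  0.73  0.36  2.   -0.52  0.49 -0.56]
r 0.1348 handle ang if contact 193.3 ideal zang -76.7
```

Call:
send_rows:
  motion:
    - [[0,0.6,0,-0.06,0,-0.42,0],[0,0.7,0,-0.06,0,-0.42,0],[0,0.8,0,-0.06,0,-0.42,0],[0,0.8,0,-0.03,0,-0.42,0],[0,0.8,0,-0.03,0,-0.42,0]]

```text
clock: 11.6
tool_pos: [0.4777, -0.1585, 0.1568]
eef_rot: [-0.042, -0.704, 0.708, 0.038]
contact_force: [1.1, -6.1, 1.2]
opening: 0.504
```

```bash
python3 a.py
```

```text
t 11.6 pos [ 0.4777 -0.1585  0.1568] zang -96.5 xang 173.5 ydown [ 0.006 -0.005 -1.   ] F [ 1.1 -6.1  1.2] open 0.504 q [-0.04  0.74  0.44  2.04 -0.65  0.49 -0.8 ]
r 0.1351 handle ang if contact 175.5 ideal zang -94.5
```

Call:
send_rows:
  motion:
    - [[0,0.6,0,-0.08,0,-0.42,0],[0,0.7,0,-0.08,0,-0.42,0],[0,0.8,0,-0.08,0,-0.42,0],[0,0.8,0,-0.05,0,-0.42,0],[0,0.8,0,-0.05,0,-0.42,0]]

```text
clock: 12.02
tool_pos: [0.4909, -0.1182, 0.1565]
eef_rot: [-0.145, -0.692, 0.693, 0.143]
contact_force: [-5.1, -4.1, 4.5]
opening: 0.501
```

```bash
python3 a.py
```

```text
t 12.02 pos [ 0.4909 -0.1182  0.1565] zang -113.5 xang 156.5 ydown [ 0.001 -0.002 -1.   ] F [-5.1 -4.1  4.5] open 0.501 q [-0.17  0.76  0.54  2.04 -0.76  0.54 -1.07]
r 0.135 handle ang if contact 157.5 ideal zang -112.5
```

Call:
send_rows:
  motion:
    - [[0,0.7,0,-0.06,0,-0.42,0],[0,0.8,0,-0.06,0,-0.42,0],[0,0.8,0,-0.06,0,-0.42,0],[0,0.4,0,-0.03,0,-0.2,0],[0,0,0,0,0,0,0]]

```text
clock: 12.43
tool_pos: [0.5077, -0.0931, 0.156]
eef_rot: [-0.216, -0.673, 0.674, 0.217]
contact_force: [-4.2, -2.4, 3.3]
opening: 0.499
```

```bash
python3 a.py
```

```text
t 12.43 pos [ 0.5077 -0.0931  0.156 ] zang -125.6 xang 144.4 ydown [-0.001 -0.001 -1.   ] F [-4.2 -2.4  3.3] open 0.499 q [-0.26  0.8   0.62  2.01 -0.82  0.6  -1.28]
r 0.1347 handle ang if contact 144.6 ideal zang -125.4
```

Call:
send_rows:
  motion:
    - [[0,0.2,0,0,0,-0.1,0],[0,0.2,0,0,0,-0.1,0],[0,0,0,0,0,-0.1,0],[0,0,0,0,0,0,0],[0,0,0,0,0,0,0]]

```text
clock: 12.85
tool_pos: [0.5086, -0.0931, 0.1559]
eef_rot: [-0.228, -0.666, 0.672, 0.229]
contact_force: [-9.6, -12.1, -0.2]
opening: 0.502
```

```bash
python3 a.py
```

```text
t 12.85 pos [ 0.5086 -0.0931  0.1559] zang -127.7 xang 142.3 ydown [-0.004 -0.007 -1.   ] F [ -9.6 -12.1  -0.2] open 0.502 q [-0.28  0.8   0.64  2.   -0.82  0.61 -1.31]
r 0.134 handle ang if contact 144.4 ideal zang -125.6
```

The tool stopped moving while the force rose to about 15 N, so the handle is at its stop. Centring the fingers around the grip, then lifting.

Call:
send_rows:
  motion:
    - [[0,0,0,0,0,0.3,0],[0,0,0,0,0,0.3,0],[0,0,0,0,0,0,0],[0,0,0,0,0,0,0],[0,0,0,0,0,0,0]]

```text
clock: 13.27
tool_pos: [0.5054, -0.0976, 0.1552]
eef_rot: [0.227, 0.67, -0.67, -0.226]
contact_force: [-1.5, -1.7, 2.6]
opening: 0.499
```

```bash
python3 a.py
```

```text
t 13.27 pos [ 0.5054 -0.0976  0.1552] zang -127.4 xang 142.6 ydown [ 0.001  0.    -1.   ] F [-1.5 -1.7  2.6] open 0.499 q [-0.26  0.8   0.62  2.01 -0.83  0.6  -1.29]
r 0.1336 handle ang if contact 146.7 ideal zang -123.3
```

Call:
send_rows:
  motion:
    - [[0,0,0,0,0,0.2,0],[0,0,0,0,-0.5,0,0],[0,0,0,0,-1,0,0],[0,0,0,0,-1,0,0],[0,0,0,0,-1,0,0]]

```text
clock: 13.68
tool_pos: [0.5027, -0.1004, 0.2259]
eef_rot: [0.227, 0.67, -0.67, -0.227]
contact_force: [0.9, -0.2, -0.2]
opening: 0.505
```

Call:
send_rows:
  motion:
    - [[0,0,0,1,-1,0,0],[0,0,0,1,-1,0,0],[0,0,0,0,0,0,0],[0,0,0,0,0,0,0],[0,0,0,0,0,0,0]]

```text
clock: 14.1
tool_pos: [0.4715, -0.0763, 0.2647]
eef_rot: [0.227, 0.67, -0.67, -0.226]
contact_force: [1.1, -0.4, -1.2]
opening: 0.498
```

```bash
python3 w.py w5 wrist; python3 w.py t5 top; python3 w.py s5 scene; python3 -c "
import cv2;i=cv2.imread('pics/t5.png');j=cv2.imread('pics/s5.png')
import numpy as np
cv2.imwrite('pics/b5.png',np.hstack([cv2.resize(i[100:220,290:410],(400,400)),cv2.resize(j[230:350,220:340],(400,400))]))"
```

```text
t 14.1 pos [ 0.4715 -0.0763  0.2647] zang -127.4 xang 142.6 ydown [ 0.001  0.    -1.   ] F [ 1.1 -0.4 -1.2] open 0.498 q [-0.43  0.61  0.83  2.01 -0.64  0.79 -1.45]
  tool shift units [-9.47  5.54 -1.71] mm [ 171.5  -87.7 -110.7]
  ry units total -14.04
t 14.15 pos [ 0.4714 -0.0766  0.2644] zang -127.4 xang 142.6 ydown [-0. -0. -1.] F [ 0.6  0.3 -0.2] open 0.504 q [-0.43  0.61  0.83  2.01 -0.64  0.79 -1.45]
  tool shift units [-9.47  5.52 -1.74] mm [ 171.6  -87.4 -110.4]
  ry units total -14.05
t 14.2 pos [ 0.4713 -0.0768  0.2642] zang -127.4 xang 142.6 ydown [-0.001 -0.    -1.   ] F [-0.3 -0.1  0.1] open 0.501 q [-0.43  0.62  0.83  2.01 -0.64  0.79 -1.45]
  tool shift units [-9.47  5.51 -1.76] mm [ 171.7  -87.2 -110.2]
  ry units total -14.05
```

View pics/w5.png

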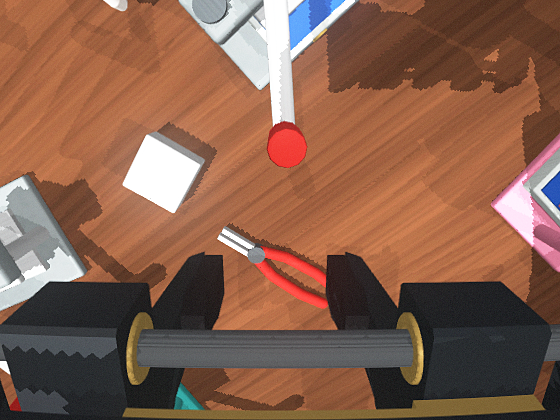

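View pics/b5.png

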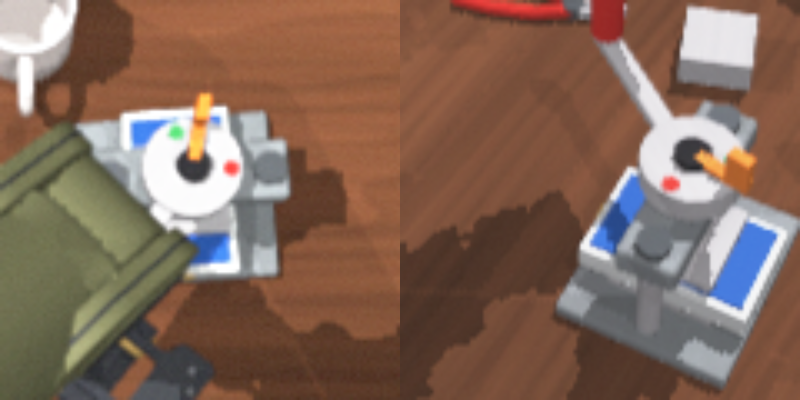

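Run:
```python
import pickle
from h import *
c=np.array([.6112,-.1793]);A=lambda P:np.degrees(np.arctan2(*(P[:2]-c)[::-1])).round(1)
s,d=pickle.load(open("w5.pkl","rb"));im=d["img"]
g=cent(im,(250,110,320,180),lambda h,s,v:((h<6)|(h>172))&(s>150)&(v>150));P=onz(d,g[1],.178);print("grip",g[1:],P,A(P)%360)
s,d=pickle.load(open("t5.pkl","rb"));im=d["img"];roi=(330,120,368,170)
for n,z,f in (("green",.131,lambda h,s,v:(h>45)&(h<85)&(s>90)&(v>100)),("red",.131,lambda h,s,v:((h<6)|(h>172))&(s>150)&(v>130))):
    g=cent(im,roi,f);P=onz(d,g[1],z);print(n,g[1],P,A(P))
g=cent(im,(335,120,370,137),lambda h,s,v:(h>9)&(h<26)&(s>130)&(v>150));P=onz(d,g[1],.1615);print("fin",g[1:],P,A(P))
```

```text
grip (array([286.21086037, 144.6819464 ]), np.int64(1418)) [ 0.50365024 -0.10772628  0.178     ] 146.4
green [342.45454545 139.36363636] [ 0.63397781 -0.16748828  0.131     ] 27.4
red [359. 150.] [ 0.60878269 -0.20701683  0.131     ] -95.0
fin (array([353.03508772, 126.51754386]), np.int64(114)) [ 0.65760089 -0.18897647  0.1615    ] -11.8
```

```bash
python3 -c "
from plant import job; print(job.finish_job())"
```

```text
the job is handed in; nothing more can be done
None
```

I flipped the loaded press's orange lever over to the green dot, then swung its handle clockwise to the stop. After that I lifted the arm clear and handed the job in at about 14 s. `finish_job()` gives no verdict, so I don't know how it was scored.

**Which press:** I worked on the grey press at about (0.611, -0.179) m, where an enlarged crop showed the blue mould under the plate. I never reached for the empty press or the pink and turquoise look-alikes.

**Lever:**
- **After the push:** it sat at 70.6°, against about 71° expected for the green end. Force rose to about 5 N there, and the handle had not moved.
- **After the swing:** it read about 0.83 rad in a rougher top view (0.7 needed).

**Handle:** the tool stopped moving while force rose to about 15 N, so I took that as the stop. The images put the swing at about 1.34 to 1.38 rad (1.22 needed). The individual readings vary: the two dots gave 76–78° and 81°, and the grip gave 77°, probably reading low because its side was in the mask.

**Not checked:** I had no direct view of the screw's turn, so I infer it from the lever being at green throughout the swing.

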